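Sweep the loose lens-case lids into the drying tray

ROBOT

A 6-joint arm with a two-finger parallel gripper is mounted at the origin on the work surface. World frame = base frame: x ahead of the robot, y to its left, z up, the work surface at z = 0. Lengths are in mm, angles in rad, forces in N, time in s.
With the tool pointing down it reaches from about 350 to 875 mm from the base axis. Payload 15.5 kg.
Tool frame: the origin (TCP) lies between the finger pads; the fingertips stand 25 mm ahead of it and the grasp point (between the pads) lies 6 mm ahead of it; z points along the fingers, y is the line along which they close (so a half turn about z gives the same grasp; the last joint's range is limited). The gripper opens to 85 mm and grips with 20 to 120 N. Pads are 22 mm wide; open, the fingers measure 114 mm over their backs; the gripper's body (76 mm by 85 mm) begins 54 mm behind the grasp point. The pads swing forward as they close: fully open they stand 13 mm farther back than shut.
Start: joints at [-0.096, 0.494, 1.345, -0, 1.302, -0.096], TCP at [625.001, 0.003, 256.277] pointing down, gripper open.
Joint ranges: [-2.91, 2.91], [-0.82, 2.16], [0.22, 2.67], [-1.22, 4.37], [0.12, 2.79], [-3.08, 3.08]. Speed limits (rad/s): [1.89, 1.89, 2.57, 3.01, 3.01, 3.01].

INTERFACE

Orientations are given as a 3x3 rotation matrix whose columns are the frame's x, y, z axes.
In Python, from station import robot gives the robot as it stands. Calls block until the motion is done:
- robot.move_to(position, orientation): joint-space move of the TCP to a pose.
- robot.move_straight(position, rot=None, velocity=150): straight line of the TCP; rot=None keeps the orientation; velocity is the mean speed in mm/s.
- robot.movej(angles): joint-space move.
- robot.grip(opening, newtons=None): finger opening in mm; newtons is the grip in N (None keeps the last); returns when the fingers have stopped.
- robot.pause(seconds).
- robot.inverse_kinematics(position, orientation): joint angles nearest the present ones, or None.
- robot.camera(name): name is "scene" or "side" or "wrist"; returns a dict with "color" (420x560x3 uint8, red, green, blue), "fov_y" (degrees; the focal length in pixels is half the picture's height over the tangent of half this angle, whatever the lens; pixels are square), "cx", "cy" (the principal point, pixels), "D" ([k1, k2, p1, p2, k3] as OpenCV has them; the pictures are not rectified), "extrinsics" (4x4, takes a point from camera to world coordinates); the wrist camera has in their place "T_tool_cam" (4x4, takes a point from camera to tool coordinates, whose origin is the TCP and whose axes are the flange's). Camera axes: x right, y down, z forward; pixel columns grow to the right and rows downward; lengths in mm; the calibration is good to about 2 mm. A picture is of the moment at which its call begins: read the wrist's pose just before it. There is no depth.
A pose or a line that the arm cannot do raises robot.Unreachable and nothing moves.
- robot.hand_in(): hands the job in; it is judged then, once.
Readings, each from a call of its own:
- robot.get_time_s(): time.
- robot.get_joint_pos(): joint angles.
- robot.get_joint_vel(): joint speeds.
- robot.get_joint_efforts(): joint torques, N m.
- robot.get_position(): TCP position.
- robot.get_eef_rot(): TCP orientation.
- robot.get_ft_force(): force on the tool from outside, world axes, zero at the start.
- robot.get_torque(): the same for the moment, N m.
- robot.get_width(): finger opening in mm.
- robot.get_finger_force(): force on a finger pad.
Only numpy, scipy, OpenCV 4.12 (cv2) and the standard library are available. Lean on these libraries where they do the work, as an engineer would, in place of code of your own. Each camera call takes 0.05 s, during which the arm holds its last target. There are 200 camera calls.

TASK

Sweep the two loose screw lids lying on the shelf into the green lens tray through its open side, so that both lie flat on the tray's floor, wholly past the sloping lip. Push them gently along the surface with the outside of the fingertips: do not pinch, lift or flick them, and leave the lens case, toothbrush cup, pump and mirror where they stand.

Things in the scene. Friction and masses are not known exactly. Their poses are not given: they have to be found in the camera images.
- tray: hard green silicone tray, fixed. Origin: centre of its underside, at shelf height. Walls 18 mm high, 5 mm thick on its +y side (back) and both x sides; its -y side is open. Flat floor 3 mm above the shelf, inside the walls: x -85 to +85 mm, y -60 to +55 mm. At the open side a full-width sloping lip rises without a step from shelf height at y -85 mm to the floor at y -60 mm.
- lid_a: loose round screw lid of the lens case, red plastic, ribbed rim, a solid-looking disc 32 mm in diameter and 13 mm high, about 16 g, lying flat on the shelf and free to slide. Origin: centre of its underside; z up. The two lids are alike.
- lid_b: loose round screw lid of the lens case, red plastic, ribbed rim, a solid-looking disc 32 mm in diameter and 13 mm high, about 16 g, lying flat on the shelf and free to slide. Origin: centre of its underside; z up. The two lids are alike.
- case: open red plastic lens case without lids: two round wells 28 mm in diameter and 15 mm high, side by side along its y (64 mm long in all). Leave it alone. Origin: centre of its underside.
- cup: chrome toothbrush cup, 72 mm in diameter at the rim, 100 mm high, with two toothbrushes rising to 170 mm. Leave it alone. Origin: centre of its underside.
- pump: empty brushed-steel push-dispenser pump, 60 mm in diameter, 155 mm high, spout 47 mm out towards its -x. Leave it alone. Origin: centre of its underside.
- mirror: rectangular glass mirror on a wooden stand, base 90 mm (its x) by 160 mm (its y), 215 mm high. Leave it alone. Origin: centre of its underside.
Mind the look-alikes: they are no part of the job. What is shaped like the lid_b but grey or yellow is not meant.

How it is judged (in metres and radians):
At the end, for the whole second after the job is handed in: Both lids lie still and flat (within 0.12 rad) on the tray's floor, not on each other, each centre between the side and back walls and at least 14 mm inside the floor's open edge; the lens case, cup, pump and mirror have moved less than 10 mm (x of lid_a in the frame of tray between -0.073 and 0.073 m and y of lid_a in the frame of tray between -0.046 and 0.043 m and z of each of lid_a, lid_b in the frame of tray below 0.006 m and angle between each of lid_a, lid_b's own z axis and vertical below 0.12 rad and linear speed of each of lid_a, lid_b below 0.01 m/s and x of lid_b in the frame of tray between -0.073 and 0.073 m and y of lid_b in the frame of tray between -0.046 and 0.043 m and distance of each of case, cup, pump, mirror from where it was at the start of the episode below 0.01 m); the robot touches nothing.
It fails at once if a lid is lifted off the surface (height (world z) of any of lid_a, lid_b above 0.015 m).
It fails at once if a lid is pinched, squeezed or pressed hard with the fingers (over 10 N) (contact force between the fingers and lid_a above 10 N or contact force between the fingers and lid_b above 10 N).
It fails at once if a lid is flicked or knocked (faster than 0.6 m/s) (linear speed of any of lid_a, lid_b above 0.6 m/s).
It fails at once if the lens case, cup, pump or mirror is shifted by more than 10 mm or tipped (distance of any of case, cup, pump, mirror from where it was at the start of the episode above 0.01 m or angle between any of case, cup, pump, mirror's own z axis and vertical above 0.2 rad).
It also fails if it takes over 51 s, if anything falls off the work surface, if the arm or the gripper's body presses on something with over 40 N, if the wrist force passes 120 N, or if a joint passes its speed limit or range.

## Working session

There is one attempt and no reset: what is moved stays moved. The work goes in short steps, each a Python script; the robot and the scene stay as the last script left them, time stands still between calls to the robot, and variables do not carry over. Pictures are saved under pics/ and viewed, at most 10 in all, crops included, and the job is handed in when it is done.

```bash
ls; mkdir -p pics; cat > h.py <<'E'
import numpy as np, cv2
from station import robot
def K(c):
    f=c["color"].shape[0]/2/np.tan(np.radians(c["fov_y"])/2)
    return np.array([[f,0,c["cx"]],[0,f,c["cy"]],[0,0,1.]])
def ray(c,T,pts,z):
    p=cv2.undistortPoints(np.array(pts,float).reshape(-1,1,2),K(c),np.array(c["D"],float)).reshape(-1,2)
    d=np.c_[p,np.ones(len(p))]@T[:3,:3].T; o=T[:3,3]
    return o+d*((z-o[2])/d[:,2])[:,None]
def wristT(c,R,p):
    W=np.eye(4);W[:3,:3]=R;W[:3,3]=p
    return W@np.array(c["T_tool_cam"])
def save(n,im): cv2.imwrite(f"pics/{n}.png",cv2.cvtColor(im,cv2.COLOR_RGB2BGR))
E
python3 - <<'E'
from h import *
import pickle
R=np.array(robot.get_eef_rot());p=np.array(robot.get_position())
cs={n:robot.camera(n) for n in("scene","side","wrist")}
for n in cs: save(n,cs[n]["color"])
pickle.dump((cs,R,p),open("c0.pkl","wb"))
print(R,p,robot.get_time_s(),robot.get_width())
for n in("scene","side"): print(n,np.round(cs[n]["extrinsics"],2).tolist(),cs[n]["fov_y"],cs[n]["D"])
print(np.round(cs["wrist"]["T_tool_cam"],2).tolist())
E
```

```text
pics
[[ 2.97319394e-05  9.99999282e-01 -1.19830155e-03]
 [ 9.99999994e-01 -2.96080305e-05  1.03421396e-04]
 [ 1.03385842e-04 -1.19830461e-03 -9.99999277e-01]] [6.24679153e+02 2.65221748e-02 2.55706542e+02] 0.15 85.5350999282691
scene [[0.7, 0.59, -0.39, 1041.24], [0.71, -0.57, 0.4, -444.67], [0.01, -0.56, -0.83, 1002.42], [0.0, 0.0, 0.0, 1.0]] 49.56243762701858 [0.04659242 0.         0.         0.         0.        ]
side [[0.87, -0.35, 0.34, 92.57], [-0.49, -0.6, 0.64, -842.77], [-0.02, -0.72, -0.69, 945.53], [0.0, 0.0, 0.0, 1.0]] 51.135392984176015 [-0.03787495  0.          0.          0.          0.        ]
[[0.0, -0.95, -0.31, 80.2], [1.0, 0.0, 0.0, 0.03], [0.0, -0.31, 0.95, -118.49], [0.0, 0.0, 0.0, 1.0]]
```

View pics/scene.png

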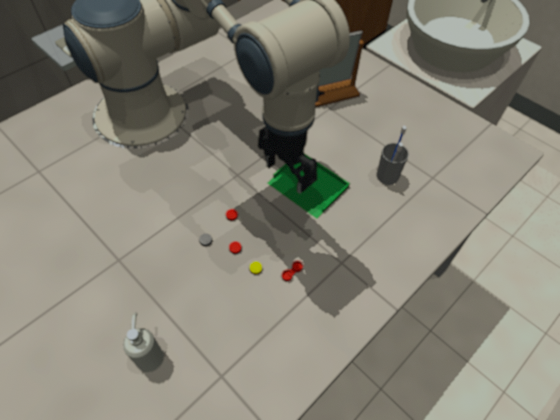

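View pics/side.png

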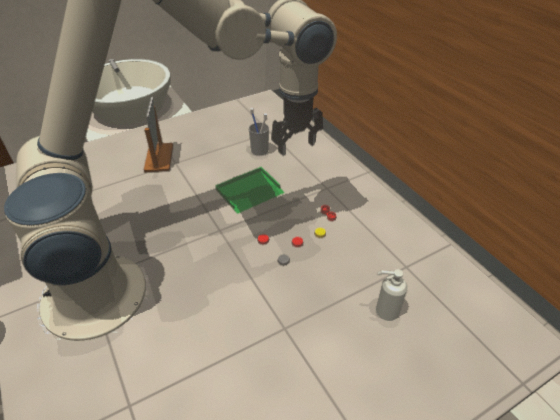

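View pics/wrist.png

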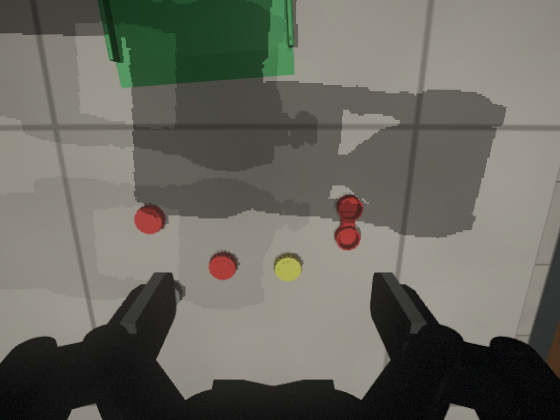

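The scene view shows red discs at (232,214) and (235,247). The look-alikes are grey (205,239), yellow (256,267) and the open red case with two wells (292,271). In the side view the lids are at (263,239) and (297,241), and in the wrist view at (150,219) and (222,266), with the tray's open side facing them. I choose the two separate solid red discs. Next I measure them and check with one crop.

```bash
cat >> h.py <<'E'
def blobs(im,col,amin=40):
    h=cv2.cvtColor(im,cv2.COLOR_RGB2HSV).astype(int)
    lo,hi={"red":(172,8),"yellow":(24,35),"green":(50,85)}[col]
    hm=(h[...,0]>=lo)|(h[...,0]<=hi) if lo>hi else (h[...,0]>=lo)&(h[...,0]<=hi)
    m=(hm&(h[...,1]>140)&(h[...,2]>50)).astype(np.uint8)
    n,_,s,c=cv2.connectedComponentsWithStats(m)
    return m,[(c[i],s[i]) for i in range(1,n) if s[i][4]>amin]
E
python3 - <<'E'
from h import *
import pickle
cs,R,p=pickle.load(open("c0.pkl","rb"))
for n,c in cs.items():
    T=wristT(c,R,p) if n=="wrist" else np.array(c["extrinsics"])
    for col in("red","yellow"):
        m,b=blobs(c["color"],col)
        for q,s in b:
            print(n,col,q.round(1),s.tolist(),ray(c,T,[q],9)[0].round(1))
    m,b=blobs(c["color"],"green",300)
    cnt=max(cv2.findContours(m,0,2)[0],key=cv2.contourArea)
    a=cv2.approxPolyDP(cv2.convexHull(cnt),3,True).reshape(-1,2)
    for q,w0,w1 in zip(a,ray(c,T,a,0),ray(c,T,a,18)): print(n,"green",q,w0[:2].round(),w1[:2].round())
s=cs["side"]["color"][165:280,200:350]; w=cs["wrist"]["color"][0:300,80:400]
save("crop",np.hstack([cv2.resize(s,(391,300),interpolation=2),w]))
# obstacles: rough base points
sc=cs["scene"]; T=np.array(sc["extrinsics"]); print("cup,pump,grey",ray(sc,T,[(390,178),(146,355),(205,241)],0).round())
E
```

```text
scene red [231.6 214.1] [226, 209, 12, 11, 104] [483.6 -52.7   9. ]
scene red [234.8 247.1] [229, 242, 12, 12, 113] [ 564.7 -112.9    9. ]
scene red [291.9 270.7] [282, 261, 21, 20, 201] [710.7 -56.8   9. ]
scene yellow [255.5 267.5] [250, 262, 12, 12, 121] [ 642.7 -114.4    9. ]
scene green [348 184] [627. 251.] [635. 239.]
scene green [315 216] [637. 106.] [644.  96.]
scene green [269 182] [469.  97.] [480.  88.]
scene green [285 165] [456. 173.] [467. 162.]
scene green [317 163] [515. 245.] [524. 233.]
side red [328.6 212.9] [322, 206, 14, 14, 82] [706.6 -60.    9. ]
side red [262.7 238.3] [258, 235, 11, 8, 75] [479.6 -53.    9. ]
side red [297. 241.] [292, 237, 11, 9, 75] [ 560.8 -112.2    9. ]
side yellow [319.8 231.6] [315, 228, 11, 9, 72] [ 638.9 -113.5    9. ]
side green [271 184] [625. 161.] [615. 142.]
side green [264 175] [628. 216.] [618. 195.]
wrist red [348.2 221.2] [336, 195, 27, 55, 951] [710.6 -52.8   9. ]
wrist red [148.3 220. ] [135, 207, 29, 27, 574] [482.1 -51.5   9. ]
wrist red [221.9 266.9] [209, 254, 27, 26, 500] [ 563.7 -111.     9. ]
wrist green [228  68] [579. 110.] [581. 109.]
wrist green [207  80] [556.  99.] [560.  98.]
wrist green [187  77] [536. 102.] [540. 101.]
wrist green [124  36] [475. 141.] [483. 138.]
wrist green [115  26] [467. 150.] [475. 147.]
wrist green [110   0] [465. 173.] [473. 169.]
wrist green [213   0] [566. 172.] [569. 168.]
cup,pump,grey [[ 695.  353.    0.]
 [ 629. -426.    0.]
 [ 494. -152.    0.]]
```

View pics/crop.png

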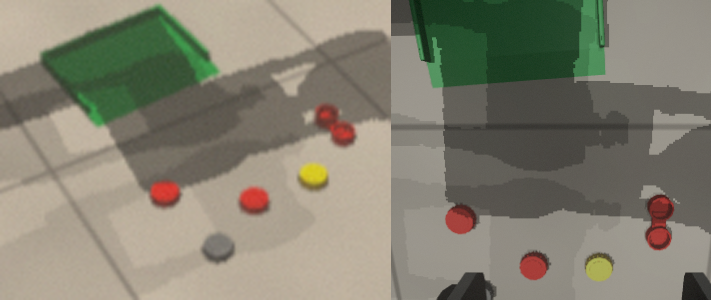

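The crop shows the two solid red lids, left and middle. The yellow disc, the grey disc and the two-well case are clearly separate from them. Next is a better fix on the tray's lip edge and walls.

```bash
python3 - <<'E'
from h import *
import pickle
cs,R,p=pickle.load(open("c0.pkl","rb"))
for n,c in cs.items():
    T=wristT(c,R,p) if n=="wrist" else np.array(c["extrinsics"])
    im=c["color"].astype(int)
    m=((im[...,1]>1.5*im[...,0])&(im[...,1]>1.25*im[...,2])&(im[...,1]>25)).astype(np.uint8)
    cnt=max(cv2.findContours(m,0,2)[0],key=cv2.contourArea)
    a=cv2.approxPolyDP(cv2.convexHull(cnt),2.5,True).reshape(-1,2)
    print(n,cv2.contourArea(cnt))
    for q,w0,w1 in zip(a,ray(c,T,a,0),ray(c,T,a,18)): print("  ",q,w0[:2].round(),w1[:2].round())
    if n=="wrist":
        xs=np.arange(135,285,5); ys=[np.nonzero(m[:,x])[0].max()+.5 for x in xs]
        W=ray(c,T,np.c_[xs,ys],0); k=np.polyfit(W[:,0],W[:,1],1); print("front y=kx+b",k,"res",np.abs(np.polyval(k,W[:,0])-W[:,1]).max())
E
```

```text
scene 2026.5
   [348 185] [630. 249.] [637. 236.]
   [315 217] [639. 104.] [646.  94.]
   [268 182] [467.  95.] [478.  86.]
   [286 163] [453. 181.] [464. 170.]
   [319 163] [519. 249.] [528. 237.]
side 738.0
   [283 192] [640. 105.] [629.  87.]
   [228 197] [472. 174.] [465. 154.]
   [218 188] [462. 232.] [455. 212.]
   [261 167] [640. 260.] [630. 239.]
wrist 14771.5
   [293  73] [645. 106.] [644. 104.]
   [122  86] [467.  93.] [475.  93.]
   [109  58] [457. 121.] [465. 119.]
   [98  0] [454. 173.] [462. 169.]
   [291   0] [642. 172.] [641. 168.]
front y=kx+b [ 0.06905211 60.01084076] res 0.5098786911576099
```

The tray's front lip runs from (467,93) to (645,106), a yaw of 0.069 rad, and its origin is at about (550,183). Lid A is at (482.5,-52) and lid B at (563.5,-112). I'll push with the fingers about 20 mm apart, so each lid nests against both front edges. First I find the tip height with a guarded touch on the shelf behind lid A.

```bash
cat >> h.py <<'E'
A=np.array([482.5,-52.3]);B=np.array([563.5,-112.])
ang=.069;ex=np.array([np.cos(ang),np.sin(ang)]);ey=np.array([-ex[1],ex[0]]);O=np.array([556,98.5])+85*ey
def tray(x,y): return O+x*ex+y*ey
def totray(w): return np.array([ex,ey])@(np.array(w)[:2]-O)
def rot(d): return np.array([[d[0],d[1],0],[d[1],-d[0],0],[0,0,-1.]])
def plan(lid,goal):
    v=goal-lid;L=np.linalg.norm(v);d=v/L
    return d,lid-45*d,goal-23.5*d
E
python3 - <<'E'
from h import *
d,s,e=plan(A,tray(-40,-8)); print(d,s,e)
robot.grip(20)
robot.move_to([*s,90],rot(d))
robot.move_straight([*s,36],velocity=80); robot.pause(.2)
f0=np.array(robot.get_ft_force())
for z in np.arange(34,17,-1):
    robot.move_straight([*s,z],velocity=25)
    f=np.array(robot.get_ft_force())-f0
    if abs(f[2])>3: break
zc=robot.get_position()[2]; print("contact",z,zc,f,robot.get_width())
robot.move_straight([*s,z+5.5],velocity=40)
print(robot.get_position(),robot.get_time_s())
open("z","w").write(str(z+5.5))
c=robot.camera("wrist"); save("w1",c["color"])
E
```

```text
[0.12481249 0.99218035] [476.88343792 -96.94811564] [507.85330356 149.24272558]
contact 25 25.16004091105541 [-0.51577493  0.21095768  6.36577089] 19.878996738800463
[477.04628978 -96.98778512  30.78301928] 5.55
```

View pics/w1.png

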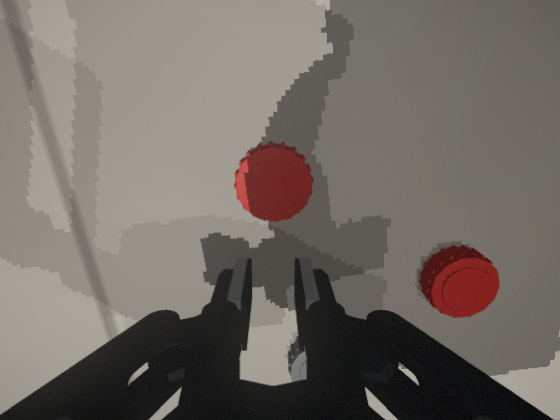

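The view shows lid A at (274,182), centred between the fingertips at columns 252 and 296, with lid B clear at (460,280). The tip meets the shelf at TCP z 25, as expected. I push A now.

```bash
python3 - <<'E'
from h import *
z=float(open("z").read()); d,s,e=plan(A,tray(-40,-8)); R=rot(d)
P=lambda q,h=z:[*q,h]
robot.move_straight(P(s+16*d),velocity=50)
robot.move_straight(P(s+26*d),velocity=20)
robot.move_straight(P(e),velocity=65)
print("ft",robot.get_ft_force(),robot.get_position())
robot.pause(.2)
robot.move_straight(P(e-25*d),velocity=60)
robot.move_straight(P(e-25*d,90),velocity=120)
robot.pause(.2)
Rm=np.array(robot.get_eef_rot());p=np.array(robot.get_position()); c=robot.camera("wrist"); save("w2",c["color"])
T=wristT(c,Rm,p)
m,b=blobs(c["color"],"red",300)
for q,st in b: w=ray(c,T,[q],13)[0]; print(q,st,w,"tray",totray(w))
print(robot.get_time_s())
E
```

```text
ft [0.12058449 0.1942444  0.23383693] [507.84177765 149.16742306  30.49643755]
[273.59247398 154.39711769] [ 245  125   58   59 2498] [510.79088039 173.79624153  13.        ] tray [-39.91022293  -6.7659755 ]
[552.02321981 396.25696594] [541 374  19  46 646] [696.49898278 -31.87707007  13.        ] tray [ 131.17577643 -224.75356969]
11.9417
```

View pics/w2.png

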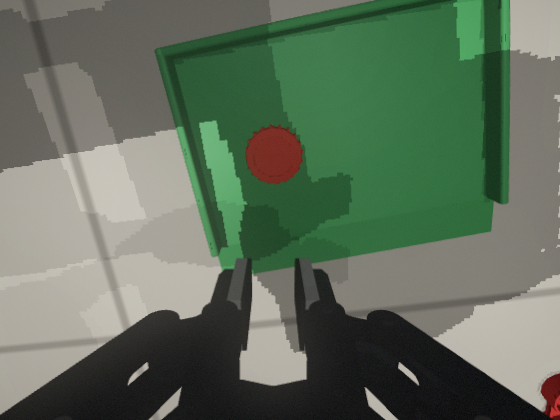

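Lid A at (274,154) lies on the tray floor, well past the lip and clear of all walls. Now the same for B.

```bash
python3 - <<'E'
from h import *
z=float(open("z").read()); d,s,e=plan(B,tray(40,-8)); R=rot(d); print(d,s,e)
P=lambda q,h=z:[*q,h]
robot.move_to(P(s,90),R)
robot.pause(.2)
c=robot.camera("wrist"); T=wristT(c,np.array(robot.get_eef_rot()),np.array(robot.get_position()))
for q,st in blobs(c["color"],"red",300)[1]: print(q,ray(c,T,[q],11)[0])
l=min((ray(c,T,[q],11)[0][:2] for q,_ in blobs(c["color"],"red",300)[1]),key=lambda w:np.linalg.norm(w-B))
off=(l-B)@np.array([d[1],-d[0]]); print("lateral",off)
assert np.linalg.norm(l-B)<8
robot.move_straight(P(s,z),velocity=60)
robot.move_straight(P(s+16*d),velocity=50)
robot.move_straight(P(s+26*d),velocity=20)
robot.move_straight(P(e),velocity=65)
robot.pause(.2)
robot.move_straight(P(e-25*d),velocity=60)
robot.move_straight(P(e-25*d,110),velocity=120)
robot.pause(.3)
Rm=np.array(robot.get_eef_rot());p=np.array(robot.get_position()); c=robot.camera("wrist"); save("w3",c["color"])
T=wristT(c,Rm,p)
for q,st in blobs(c["color"],"red",300)[1]: w=ray(c,T,[q],13)[0]; print(q,st,w,"tray",totray(w))
print(robot.get_time_s())
E
```

```text
[0.09300569 0.99566558] [ 559.31474394 -156.80495097] [588.41039891 154.67644361]
[530.93418213  48.49784204] [707.44172654 -61.92130578  11.        ]
[273.81699621 159.65376525] [ 564.18384783 -109.64414004   11.        ]
lateral 0.46177536489001414
[273.22104247 149.53716216] [ 248  123   52   53 2072] [590.59697421 179.26326458  13.        ] tray [40.08289319 -6.81421354]
[150.91623772 169.15582592] [ 124  144   55   51 2137] [511.32862165 174.14815409  13.        ] tray [-39.34949855  -6.45197504]
22.05
```

View pics/w3.png

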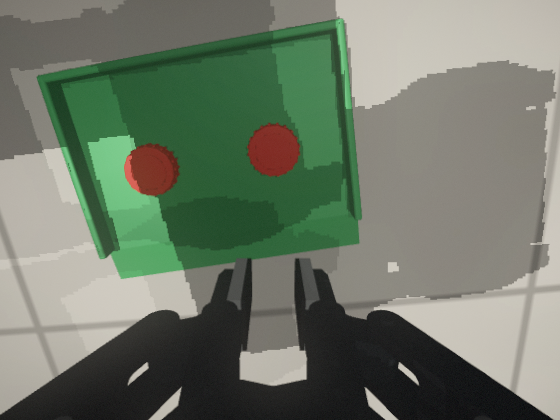

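Both lids, at (151,169) and (273,150), lie flat mid-floor, well past the lip and clear of the walls. The arm is raised and touching nothing, so I hand in.

```bash
python3 -c "
from station import robot
print(robot.hand_in())"
```

```text
the job is handed in; nothing more can be done
None
```

I swept both red lids into the green tray and handed the job in at about 22 s; at the last look they lay flat mid-floor at tray (-39, -6) and (40, -7) mm, and the verdict was not shown.

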